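Clamp a fryer's terminal block in the bar clamp

ROBOT

A 6-joint arm with a two-finger parallel gripper is mounted at the origin on the work surface. World frame = base frame: x ahead of the robot, y to its left, z up, the work surface at z = 0. Lengths are in m, angles in rad, forces in N, time in s.
With the tool pointing down it reaches from about 0.35 to 0.725 m from the base axis. Payload 4.3 kg.
Tool frame: the origin (TCP) lies midway between the tips of the shut fingers; the grasp point (between the pads) lies bot.grip_depth behind it (bot.grip_depth is the distance from the TCP to the grasp point, in m); z points along the fingers, y is the direction in which the jaws open and shut (so a half turn about z gives the same grasp; the last joint's range is limited). The gripper opens to 85 mm and grips with 20 to 120 N. Pads are 22 mm wide; open, the fingers measure 114 mm over their backs; the gripper's body (76 mm by 85 mm) begins 54 mm behind the grasp point. The pads swing forward as they close: fully open they stand 13 mm farther back than shut.
Start: joints at [1.06, 0.377, 0.081, 1.274, 0, 1.46], TCP at [0.224, 0.529, 0.231] pointing down, gripper open.
Joint ranges: [-2.72, 2.72], [-0.84, 1.66], [-1.02, 1.22], [-1.77, 2.12], [-1.37, 1.28], [-3.14, 3.14]. Speed limits (rad/s): [2.57, 2.57, 3.14, 3.14, 3.14, 3.14].

INTERFACE

Orientations are given as a unit quaternion [w, x, y, z].
In Python, from bench import bot gives the robot as it stands. The module is installed in compiled form; this text tells all that it offers.
- The arm moves only by the shell command python3 -m creep 'ROWS' [OPENING]. ROWS is JSON, a list of rows, each a list of 6 numbers: the shift along the tool's x, y, z in cm, then the turn, a rotation vector about the tool's x, y, z in rad. A call has exactly 8 rows; each row shifts and turns the commanded pose from where the row before left it, along the tool's axes as they then stand; what a row does not reach is not made up. A row lasts 1/12 s, in which the tool goes at most 41.7 mm and 7.16 degrees, less where a joint would pass 70% of its speed; a pose out of reach is approached as far as the arm can. A call is refused whole if a number of a shift passes 4.17 or a number of a turn 0.125, either way. A call with a gripper value outside its range is refused whole. OPENING is the gripper command: -1 is fully open, 1 is shut, values between are in proportion, set as the call begins (- or left out, the last holds). The fingers move at their own pace and stop on an object; the grip force is fixed at half the most. Time passes only in rows, so rows that do not move let the fingers close, or fill a call up. It gives the time, the measured TCP pose, the force and the opening at its end, in the units of the state.
- bot.state(): the state, without advancing time (a new reading comes with each control period).
- bot.snapshot(name): name is "scene" or "top" or "wrist"; returns a dict with "img" (420x560x3 uint8, blue, green, red), "fov_y" (degrees; the focal length in pixels is half the picture's height over the tangent of half this angle, whatever the lens; pixels are square), "cx", "cy" (the principal point, pixels), "extrinsics" (4x4, takes a point from camera to world coordinates); the wrist camera has in their place "mount" (4x4, takes a point from camera to tool coordinates, whose origin is the TCP and whose axes are the flange's). Camera axes: x right, y down, z forward; pixel columns grow to the right and rows downward; lengths in m; the calibration is good to about 2 mm. A picture is of the moment at which its call begins: read the wrist's pose just before it. There is no depth.
- bot.finish_job(): hands the job in, once; it reports no verdict.
The state is a dict: "t": time; "joint_positions": joint angles; "qvel": joint speeds; "joint_torque": joint torques, N m; "position": TCP position; "ee_rot": TCP orientation; "ft_force": force on the tool from outside, world axes, zero at the start; "ft_torque": the same for the moment, N m; "finger_gap": finger opening in m.
Only numpy, scipy, OpenCV 4.12 (cv2) and the standard library are available. Lean on these libraries where they do the work, as an engineer would, in place of code of your own. Each camera call takes 0.05 s, during which the arm holds its last target.

TASK

The fryer's porcelain terminal block has just been glued to its steel bracket; both stand between the jaws of the bar clamp on the glue-up board. Push the open jaw along by hand until its pad is about a finger's breadth (10 to 20 mm) short of the block, never shoving it against the block by hand, then pump the trigger with full squeezes until the pad touches the block, and give one more full squeeze, two at the most, because porcelain cracks if it is overtightened. Finish holding the trigger squeezed right in, with block and bracket square between the jaws and the other things undisturbed.

Things in the scene. Friction and masses are not known exactly. Their poses are not given: they have to be found in the camera images.
- jig: Plywood glue-up board fixed to the bench, x -115 to +95, y -210 to +190 mm of this frame, top z 15 mm; origin on the bench surface. All directions below are in this frame. On it a one-hand ratchet bar clamp lies on its side, strapped down: steel bar along y at x 0 (20 mm wide, top z 46), black housing x -27 to 19, y -93 to -35, top z 59; handle and trigger point to -x, both jaws to +x.
- grip_spot (a point): Point (z 42 mm) halfway between the handle's outer face (15 mm to -y) and the squeezed trigger's front face (15 mm to +y). Grip here from above, fingers closing along y; 2 to 3 mm further to +y is fine: one finger can pull the trigger alone. Released, the trigger's front is 36 mm to +y: open about 80 mm. Handle and trigger stand from z 28 to 56 mm over the board (z 15).
- lever_face (a point): Middle of the trigger's front (+y) face, 45 mm behind its end, where a finger pulls; moves with the trigger.
- lever: The trigger's grip, a grey bar on the +y side of the 18 mm thick handle: 10 mm thick, 26 mm tall, 67 mm long. Origin on the trigger's upright pin inside the housing, at x 8, y -55 mm.
- trigger (a joint): 0 released (springs back by itself once the fingers open), 0.42 rad squeezed home at its stop; squeezing swings the grip to -y, to the handle. One full squeeze draws bar and open jaw 6 mm to -y (the first 2 to 8 mm); the bar then stays, but for a slack of 1 to 2 mm. Under 0.38 rad a squeeze, or over 0.04 rad a let-back, may miss the next tooth. It takes 2 to 5 N free, up to about 16 N clamping.
- jaw: Toothed bar with the open jaw at its +y end; slides only along y. Origin on the bar's centre line in the plane of the jaw's back (+y) face. Pushing it to -y by hand takes 5 to 7 N (it clicks over teeth) and it stays where it is left; it cannot go back to +y. The jaw is 24 mm thick (y), x -13 to +76 mm, z 28 to 56 mm.
- jaw_back (a point): Point to push: middle of the jaw arm's back (+y) face, 26 mm to +x of the bar's centre line, z 42 mm; push towards -y.
- pad: The open jaw's soft rubber pad, 36 (x) x 32 (z) mm. Origin at the middle of its front face, which looks to -y at the block, 48 mm to -y of the jaw's back when free. It yields 1 mm into the jaw per 2.2 N: the squeeze in which it meets the block presses it in 2 to 3 mm, each further full squeeze 5 to 6 mm more.
- fixed_pad (a point): Middle of the face of the fixed jaw's rubber pad; it looks to +y.
- block: The glazed white porcelain terminal block to be clamped, 50 (x) x 40 (y) x 42 mm, 0.19 kg, with brass screws on top, loose on the board up to 1 mm off the bracket. Origin at the centre of its underside, axes as the jig's. It cracks under a pad force of about 40 N.
- block_face (a point): Middle of the block's +y face at pad height, which the pad will meet; 27 mm above the board. Once block and bracket are pressed home it lies 43 mm to +y of the fixed pad's face.
- bracket: Steel angle bracket, upright plate 56 (x) x 3 (y) x 44 mm with a 23 mm foot to -y under the fixed jaw, 0.12 kg, loose on the board. Origin at the lower edge of the plate's +y face; the plate stands against the fixed pad.
- spare: a smaller spare white porcelain terminal block, 40 x 26 x 24 mm, loose on the board; leave it alone
- screwdriver: a black-handled screwdriver, 130 mm long, lying loose on the board; leave it alone
- adhesive: a small round adhesive bottle, 30 mm wide, 65 mm tall, standing on the board; leave it alone
- meter: a multimeter, 85 x 165 x 36 mm, lying on the bench; leave it alone
- tray: a shallow steel parts tray, 110 x 160 x 30 mm, on the bench; leave it alone
- wrench: a steel wrench, 170 mm long, lying on the bench; leave it alone
Not all that is in view belongs to the job. Leave any blue look-alike of the block alone.

How it is judged:
By the outcome, as a careful person would: the job done as asked, in the order asked, and still so for the second after the job is handed in, while the arm keeps its last pose, push and grip.
It also fails if it takes over 51 s, if anything falls off the work surface, if the arm or the gripper's body presses on something with over 40 N, if the wrist force passes 120 N, or if a joint passes its speed limit or range.

## Working session

There is one attempt and no reset: what is moved stays moved. The work goes in short steps, Python scripts to look and compute and a shell command to move; the robot and the scene stay as the last step left them, time stands still between calls to the robot, and variables do not carry over. Pictures are saved under pics/ and viewed, and the job is handed in when it is done.

```bash
mkdir -p pics; ls; python3 - <<'E'
from bench import bot
import cv2,numpy as np,json
for n in("scene","top","wrist"):
    s=bot.snapshot(n); cv2.imwrite(f"pics/{n}0.png",s["img"])
    print(n,s["fov_y"],s["cx"],s["cy"],np.array(s.get("extrinsics",s.get("mount"))).round(4).tolist())
s=bot.state();print({k:np.round(v,4).tolist() for k,v in s.items()},bot.grip_depth)
E
```

```text
pics
scene 46.7334314730605 278.44395107211983 207.31734654082854 [[-0.498, 0.621, -0.6052, 1.2953], [0.8671, 0.3652, -0.3388, 0.3882], [0.0106, -0.6935, -0.7203, 0.8774], [0.0, 0.0, 0.0, 1.0]]
top 51.114197899154746 275.41857342735807 208.27237201673424 [[-0.0204, -0.987, 0.1592, 0.4075], [-0.9995, 0.0237, 0.0187, -0.0342], [-0.0222, -0.1587, -0.9871, 1.1643], [0.0, 0.0, 0.0, 1.0]]
wrist 60.055780147542634 279.4221848501326 206.87700462582742 [[-0.0003, -0.9549, -0.2968, 0.0759], [1.0, -0.0007, 0.0011, -0.0006], [-0.0013, -0.2968, 0.9549, -0.1428], [0.0, 0.0, 0.0, 1.0]]
{'t': 0.15, 'joint_positions': [1.0597, 0.3779, 0.08, 1.2744, 0.0, 1.4605], 'qvel': [0.0006, -0.0021, 0.0024, 0.0003, -0.0006, 0.0007], 'joint_torque': [0.0014, -46.4037, 27.017, 0.0139, -0.0001, 0.0], 'position': [0.2241, 0.529, 0.2306], 'ee_rot': [-0.0002, 0.199, 0.98, -0.0007], 'ft_force': [-0.1941, 0.5408, 0.16], 'ft_torque': [-0.044, 0.0019, -0.0126], 'finger_gap': 0.0856} 0.0187
```

View pics/scene0.png

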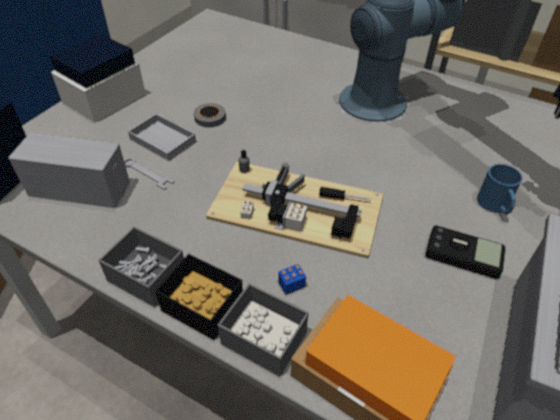

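View pics/top0.png

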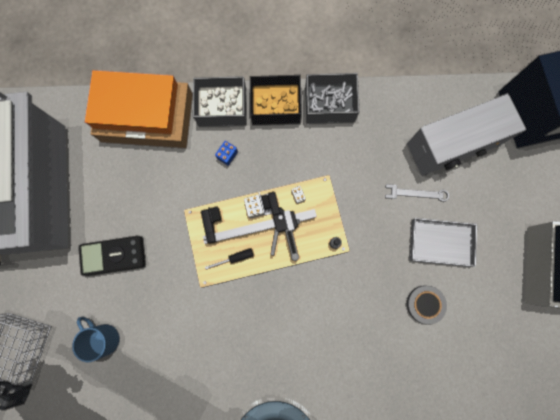

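View pics/wrist0.png

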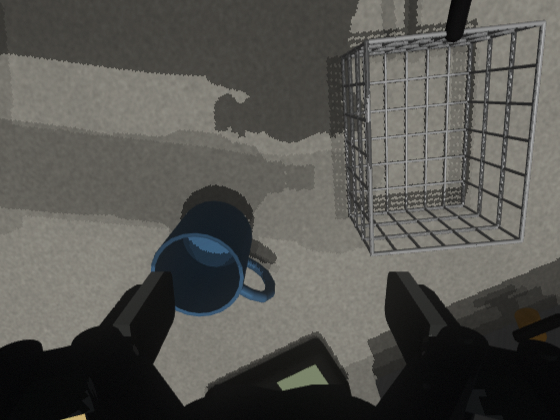

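The top view shows the board at corners of about (187,210), (331,177), (349,250) and (200,285). The open jaw is at (210,222), the block at (255,205), and the trigger and handle at (275,243) and (292,245). Next I'll measure the board.

```bash
cat > h.py <<'E'
import numpy as np,cv2
from bench import bot
from scipy.spatial.transform import Rotation as R
def cam(s,st=None):
    f=s["img"].shape[0]/2/np.tan(np.radians(s["fov_y"])/2)
    if "extrinsics" in s: T=np.array(s["extrinsics"])
    else:
        q=st["ee_rot"];W=np.eye(4);W[:3,:3]=R.from_quat([q[1],q[2],q[3],q[0]]).as_matrix();W[:3,3]=st["position"]
        T=W@np.array(s["mount"])
    return f,s["cx"],s["cy"],T
def ray(c,uv,z):
    f,cx,cy,T=c;d=T[:3,:3]@np.array([(uv[0]-cx)/f,(uv[1]-cy)/f,1]);o=T[:3,3];return o+d*(z-o[2])/d[2]
def proj(c,p):
    f,cx,cy,T=c;q=T[:3,:3].T@(np.array(p)-T[:3,3]);return np.array([f*q[0]/q[2]+cx,f*q[1]/q[2]+cy])
E
python3 - <<'E'
from h import *
for n in("scene","top"):
    im=cv2.imread(f"pics/{n}0.png");c=cam(bot.snapshot(n))
    hsv=cv2.cvtColor(im,cv2.COLOR_BGR2HSV)
    m=cv2.inRange(hsv,(15,60,120),(35,200,255))
    if n=="top": m[:170]=0;m[290:]=0;m[:,:180]=0;m[:,360:]=0
    else: m[:160]=0;m[255:]=0;m[:,:200]=0;m[:,390:]=0
    cs=np.vstack([k for k in cv2.findContours(m,0,1)[0] if cv2.contourArea(k)>20])
    P=np.array([ray(c,p[0],.015)[:2] for p in cv2.convexHull(cs)])
    r=cv2.minAreaRect((P*1000).astype(np.float32));print(n,r,cv2.boxPoints(r).round(1).tolist())
    x0,y0,x1,y1=(180,165,360,295) if n=="top" else (200,150,395,260)
    cv2.imwrite(f"pics/{n}0z.png",cv2.resize(im[y0:y1,x0:x1],None,fx=4,fy=4,interpolation=cv2.INTER_CUBIC))
E
```

```text
scene ((539.1998291015625, 15.086669921875), (211.93515014648438, 398.98529052734375), 12.437128067016602) [[392.79998779296875, 187.10000610351562], [478.70001220703125, -202.5], [685.5999755859375, -156.89999389648438], [599.7000122070312, 232.6999969482422]]
top ((535.7559814453125, 15.06719970703125), (210.37608337402344, 399.73101806640625), 12.44651985168457) [[390.0, 187.60000610351562], [476.1000061035156, -202.8000030517578], [681.5, -157.39999389648438], [595.4000244140625, 232.89999389648438]]
```

View pics/top0z.png

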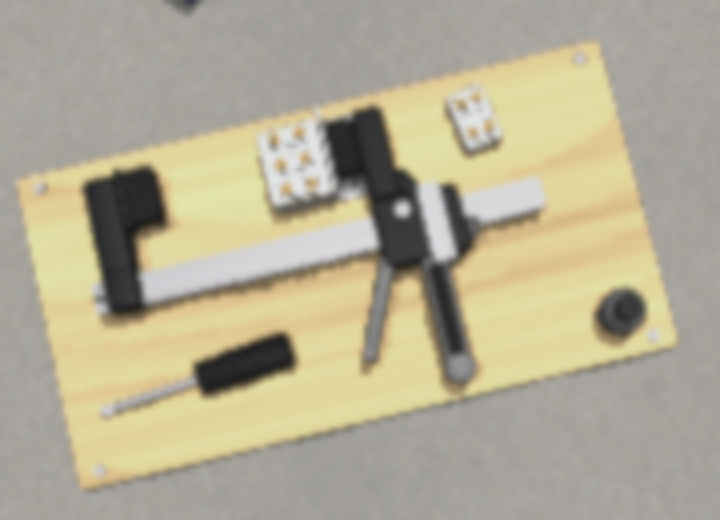

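View pics/scene0z.png

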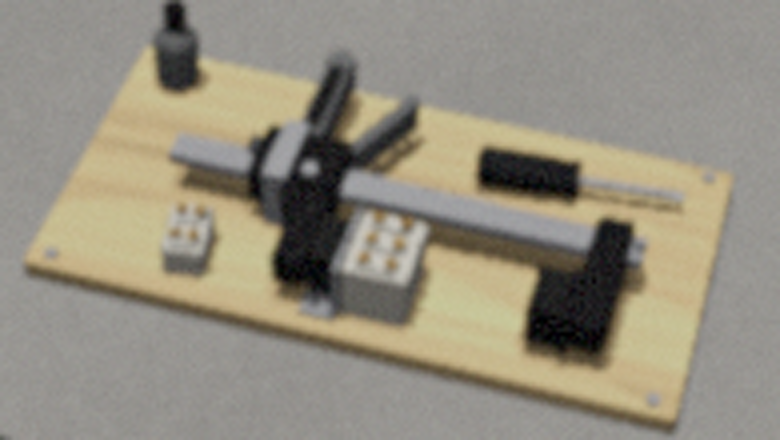

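```bash
cat >> h.py <<'E'
th=np.radians(12.44);O=np.array([.5451,.0270]);RJ=np.array([[np.cos(th),-np.sin(th)],[np.sin(th),np.cos(th)]])
def toj(p): return RJ.T@(np.array(p)[:2]-O)*1000
def tow(x,y,z): return np.append(O+RJ@np.array([x,y])/1000,z/1000)
E
python3 - <<'E'
from h import *
c=cam(bot.snapshot("top"))
def t(n,u,v,z): print(n,toj(ray(c,(u/4+180-.4,v/4+165-.4),z/1000)).round(1))
t("jaw back top +x",85,185,56);t("jaw back top -x",108,312,56);t("jaw front -x",143,305,56);t("jaw front inner",125,170,56)
t("pad front +x",155,170,58);t("pad front -x",165,220,58)
t("bar end",545,180,46);t("bar end",545,208,46)
t("blk +x+y",258,128,57);t("blk -x +y",280,212,57);t("blk +x-y",322,115,57);t("blk -x-y",335,195,57)
t("fix jaw +x",357,110,56);t("fix jaw +x -y",383,108,56)
t("trig tip +y",362,365,56);t("trig tip -y",374,368,56);t("trig root",382,268,56)
t("handle knob",459,367,56);t("handle root +y",428,270,56);t("handle root -y",455,262,56)
t("handle tip +y",445,352,56);t("handle tip -y",468,345,56)
t("driver tip",105,410,18);t("driver end",290,345,30);t("bottle",623,310,70)
c=cam(bot.snapshot("scene"))
def t(n,u,v,z): print("S",n,toj(ray(c,(u/4+200-.4,v/4+150-.4),z/1000)).round(1))
t("jaw back top -x",632,225,56);t("jaw back top +x",605,325,56)
t("blk +x+y",410,257,57);t("blk -x +y",430,225,57);t("blk +x-y",340,275,57)
t("trig tip",410,97,56);t("handle tip",340,55,56)
E
```

```text
jaw back top +x [ 70.7 139.2]
jaw back top -x [-12.4 142. ]
jaw front -x [-13.4 119.5]
jaw front inner [ 74.1 112.2]
pad front +x [69.1 93.2]
pad front -x [36.  93.9]
bar end [   4.9 -148.5]
bar end [ -12.7 -144. ]
blk +x+y [80.1 22.9]
blk -x +y [23.7 21.5]
blk +x-y [ 78.5 -19. ]
blk -x-y [ 26.  -15.1]
fix jaw +x [ 76.5 -41.6]
fix jaw +x -y [ 73.8 -58.1]
trig tip +y [-83.   -6.6]
trig tip -y [-86.6 -13.5]
trig root [-26.5 -33.2]
handle knob [-98.6 -65.5]
handle root +y [-34.6 -61.2]
handle root -y [-33.8 -79. ]
handle tip +y [-87.4 -59.2]
handle tip -y [-86.6 -74.3]
driver tip [-69.6 163.3]
driver end [-58.   36.1]
bottle [ -89.1 -172.5]
S jaw back top -x [ -9.2 138.6]
S jaw back top +x [ 72.9 139.2]
S blk +x+y [57.2 21.1]
S blk -x +y [28.7 25.4]
S blk +x-y [ 83.3 -13.3]
S trig tip [-76.7 -15.9]
S handle tip [-101.4  -69.5]
```

```bash
cat >> h.py <<'E'
def go(x,y,z,yaw):
    """print shift in tool axes (cm) + turn about tool z to reach TCP jig pose; yaw: 'A' tool x=-jig x, 'B' tool x=+jig x"""
    st=bot.state();q=st["ee_rot"];M=R.from_quat([q[1],q[2],q[3],q[0]]).as_matrix()
    d=M.T@(tow(x,y,z)-st["position"])*100
    ax=RJ@np.array([-1 if yaw=='A' else 1,0]);tx=np.array([ax[0],ax[1],0]);tz=np.array([0,0,-1.]);G=np.c_[tx,np.cross(tz,tx),tz]
    print("t",round(st["t"],2),"tcp jig",toj(st["position"]).round(1),round(st["position"][2]*1000,1),"shift cm",d.round(2),"turn",R.from_matrix(M.T@G).as_rotvec().round(3),"F",np.round(RJ.T@st["ft_force"][:2],1),round(st["ft_force"][2],1),"gap",round(st["finger_gap"],4),"j",np.round(st["joint_positions"],2))
E
python3 -c "
from h import *
go(26,178,120,'A')"
python3 -m creep '[[-3.4,-1.5,0,0,0,0],[-3.4,-1.5,0,0,0,0],[-3.4,-1.5,0,0,0,0],[-3.4,-1.5,0,0,0,0],[-3.4,-1.5,0,0,0,0],[-3.4,-1.5,0,0,0,0],[-3.4,-1.5,0,0,0,0],[-3.4,-1.5,0,0,0,0]]' 1
python3 -c "
from h import *
go(26,178,120,'A')"
```

```text
t 0.35 tcp jig [-205.1  559.7] 231.1 shift cm [-40.95 -17.72  11.12] turn [-0.    -0.    -0.618] F [0.4 0.9] -0.1 gap 0.0854 j [1.06 0.38 0.08 1.27 0.   1.46]
t: 1.02
position: [0.4289, 0.3114, 0.2315]
ee_rot: [0.0, 0.199, 0.98, 0.0]
ft_force: [0.2, 0.1, 1.0]
finger_gap: 0.0
t 1.02 tcp jig [-52.2 302.7] 231.5 shift cm [-13.6   -5.65  11.15] turn [ 0.     0.    -0.618] F [0.2 0. ] 1.0 gap 0.0 j [ 0.51  0.28 -0.05  1.24  0.    0.91]
```

```bash

python3 -m creep '[[-3.4,-1.4,0,0,0,0],[-3.4,-1.4,1,0,0,0],[-3.4,-1.4,1,0,0,0],[-3.4,-1.4,1,0,0,-0.118],[0,0,2,0,0,-0.125],[0,0,2,0,0,-0.125],[0,0,2,0,0,-0.125],[0,0,2,0,0,-0.125]]' 1
python3 -c "
from h import *
go(26,178,32,'A')
st=bot.state();s=bot.snapshot('wrist');cv2.imwrite('pics/w1.png',s['img'])"
```

```text
t: 1.68
position: [0.5316, 0.2078, 0.1204]
ee_rot: [0.0, -0.111, 0.994, 0.0]
ft_force: [-0.2, -0.2, 0.2]
finger_gap: -0.0006
t 1.68 tcp jig [ 25.8 179.5] 120.4 shift cm [-0.02 -0.15  8.84] turn [0.    0.    0.005] F [-0.2 -0.2] 0.2 gap -0.0006 j [ 0.26  0.42 -0.14  1.    0.    0.04]
```

View pics/w1.png

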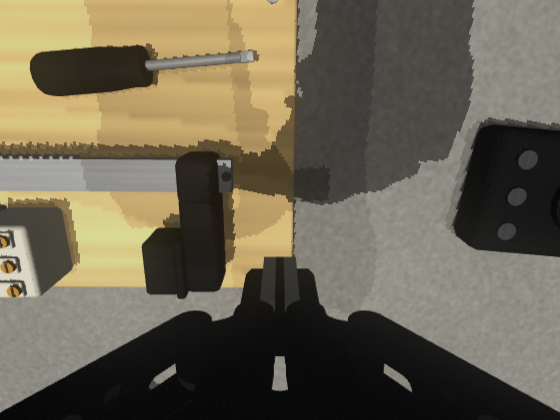

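The wrist view shows the jaw's back edge at column 225, the pad front at 143 and the block's +y top edge at about (42,207) to (55,300). The board's +y edge is at column 296, and the shut fingertips are near (280,265). I'll check the frame against these.

```bash

python3 -c "
from h import *
st=bot.state();c=cam(bot.snapshot('wrist'),st)
for n,u,v,z in (('edge',296,60,15),('edge',294,250,15),('xedge',240,288,15),('jawback',231,160,46),('jawback',219,156,56),('jb',224,285,56),('padfront',144,235,58),('padfront',146,293,58),('blk',42,208,57),('blk',54,297,57),('bar -x',60,157,46),('bar+x',60,191,46),('finger',280,262,120)):
  print(n,toj(ray(c,(u,v),z/1000)).round(1))
"
```

```text
edge [-74.1 188.8]
edge [ 54.9 190.2]
xedge [ 86.4 150.1]
jawback [-16.  150.3]
jawback [-19.9 144.9]
jb [ 61.1 144.9]
padfront [27.2 98.9]
padfront [66.  96.3]
blk [11.2 40.8]
blk [69.9 37.7]
bar -x [-16.9  49.6]
bar+x [ 3.8 46.1]
finger [ 14.4 179.3]
```

```bash

python3 -m creep '[[0,0,2,0,0,0],[0,0,2,0,0,0],[0,0,2,0,0,0],[0,0,2,0,0,0],[0,0,0.8,0,0,0.005],[0,0,0,0,0,0],[0,0,0,0,0,0],[0,0,0,0,0,0]]' 1
python3 -c "
from h import *
go(26,178,32,'A')
st=bot.state();s=bot.snapshot('wrist');cv2.imwrite('pics/w2.png',s['img']);go(26,178,32,'A')"
```

```text
t: 2.45
position: [0.5327, 0.2087, 0.035]
ee_rot: [0.001, -0.106, 0.994, 0.0]
ft_force: [0.2, -1.3, -0.1]
finger_gap: -0.0005
t 2.45 tcp jig [ 27.1 180.1] 35.0 shift cm [ 0.1  -0.21  0.3 ] turn [ 0.     0.003 -0.006] F [-0.  -1.3] -0.1 gap -0.0005 j [ 0.26  0.5  -0.26  0.81  0.    0.05]
t 2.5 tcp jig [ 27.2 180. ] 35.1 shift cm [ 0.12 -0.2   0.31] turn [ 0.     0.003 -0.006] F [0.2 0. ] 0.2 gap 0.0003 j [ 0.26  0.5  -0.26  0.81  0.    0.05]
```

View pics/w2.png

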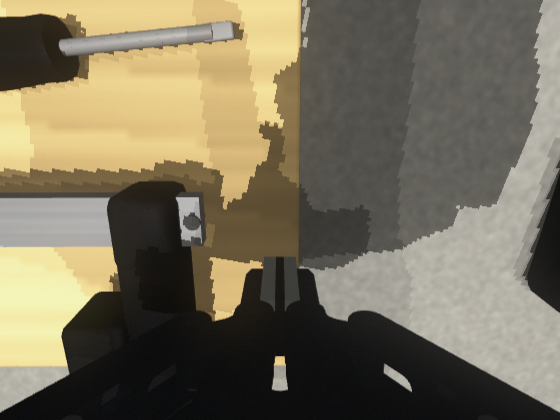

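The bar's edges are at rows 196 and 246 with its end at column 203. The jaw's back edge is at about columns 182–195, and the board edge is at 300.

```bash

python3 -c "
from h import *
st=bot.state();c=cam(bot.snapshot('wrist'),st)
for n,u,v,z in (('edge',301,60,15),('edge',299,250,15),('xedge',30,366,15),('barend',203,195,46),('barend+x',205,246,46),('jawback',182,183,56),('jb',194,300,56),('jawfront',110,192,56),('bar -x',10,196,46),('bar+x',10,246,46)):
  print(n,toj(ray(c,(u,v),z/1000)).round(1))
for z in (15,46,56): print(proj(c,tow(0,190,z)),proj(c,tow(10,140,z)), proj(c,tow(-10,140,z)))
"
```

```text
edge [-62.4 189.3]
edge [ 23.8 189.3]
xedge [91.6 43.7]
barend [-12.9 151.2]
barend+x [  7.9 150.5]
jawback [-20.  146.5]
jb [ 25.9 147.1]
jawfront [-17.  121.2]
bar -x [-13.   78.6]
bar+x [ 7.4 73.9]
[300.99911565 203.26817892] [195.79094127 223.97680646] [192.52832452 183.11060731]
[305.64030778 226.59906416] [178.65917047 251.08095764] [173.94628489 202.61216195]
[307.58457035 236.37270972] [171.51978765 262.37616546] [166.12036461 210.82534064]
```

```bash

python3 -m creep '[[0.1,-1,0.3,0,0,0],[0,-1,0,0,0,0],[0,-0.6,0,0,0,0],[0,-0.8,0,0,0,0],[0,-0.8,0,0,0,0],[0,-0.8,0,0,0,0],[0,-0.8,0,0,0,0],[0,-0.4,0,0,0,0]]' 1
python3 -m creep '[[0,0,0,0,0,0],[0,0,0,0,0,0],[0,0,0,0,0,0],[0,0,0,0,0,0],[0,0,0,0,0,0],[0,0,0,0,0,0],[0,0,0,0,0,0],[0,0,0,0,0,0]]' 1
python3 -c "
from h import *
go(26,98.5,32,'A')
for n in ('wrist','top','scene'):
  s=bot.snapshot(n);cv2.imwrite('pics/%s3.png'%n,s['img'])
im=cv2.imread('pics/top3.png')[165:295,180:360];cv2.imwrite('pics/top3z.png',cv2.resize(im,None,fx=4,fy=4,interpolation=cv2.INTER_CUBIC))"
```

```text
t: 3.22
position: [0.5436, 0.147, 0.0305]
ee_rot: [0.0, -0.106, 0.994, 0.001]
ft_force: [-1.6, 6.6, 1.5]
finger_gap: 0.0
t: 3.88
position: [0.5434, 0.1475, 0.0303]
ee_rot: [0.0, -0.106, 0.994, -0.0]
ft_force: [-0.6, -0.4, 0.5]
finger_gap: 0.0003
t 3.88 tcp jig [ 24.3 118. ] 30.3 shift cm [-0.18 -1.95 -0.17] turn [-0.     0.    -0.005] F [-0.7 -0.3] 0.5 gap 0.0003 j [ 0.15  0.49 -0.29  0.79 -0.   -0.06]
```

View pics/wrist3.png

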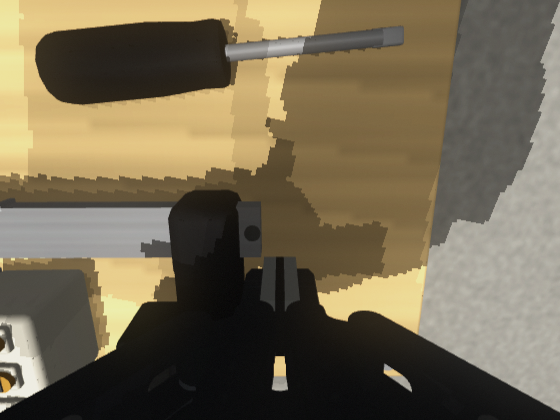

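View pics/top3z.png

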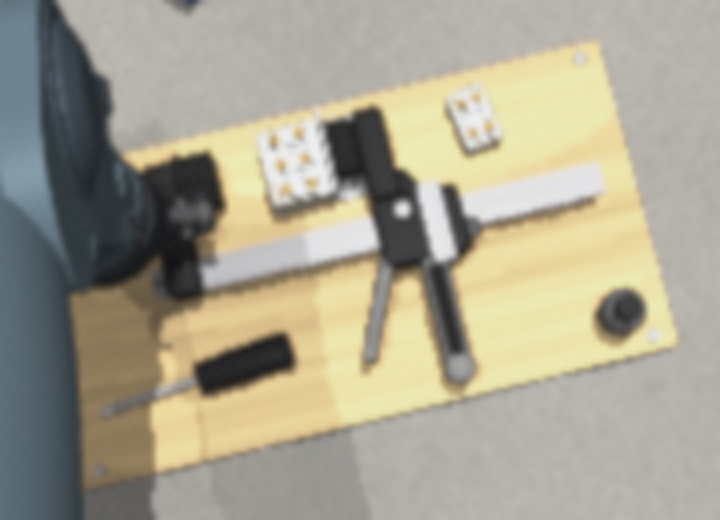

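```bash

cat >> h.py <<'E'
def prof(name,s,x,z,y0,y1,dx=(-6,0,6)):
    c=cam(s);g=cv2.cvtColor(s['img'],cv2.COLOR_BGR2GRAY).astype(np.float32)
    ys=np.arange(y0,y1,1.)
    P=np.array([[proj(c,tow(x+d,y,z)) for y in ys] for d in dx]).astype(np.float32)
    v=cv2.remap(g,P[...,0],P[...,1],cv2.INTER_LINEAR).mean(0)
    print(name,x,z,' '.join(f'{int(y)}:{int(a)}' for y,a in zip(ys,v)))
E
python3 -c "
from h import *
for n in('top','scene'):
  s=bot.snapshot(n)
  prof(n,s,52,57,10,75);
cv2.imwrite('pics/s4.png',cv2.resize(s['img'][150:260,200:395],None,fx=4,fy=4,interpolation=cv2.INTER_CUBIC))
"
```

```text
top 52 57 10:227 11:222 12:216 13:211 14:207 15:210 16:216 17:222 18:227 19:230 20:232 21:232 22:230 23:227 24:218 25:207 26:198 27:198 28:204 29:212 30:219 31:224 32:226 33:227 34:227 35:228 36:228 37:228 38:228 39:228 40:228 41:228 42:228 43:228 44:228 45:227 46:226 47:225 48:222 49:219 50:213 51:205 52:193 53:170 54:144 55:116 56:89 57:67 58:54 59:47 60:43 61:43 62:42 63:43 64:43 65:44 66:45 67:46 68:47 69:47 70:47 71:46 72:45 73:43 74:43
scene 52 57 10:164 11:158 12:154 13:156 14:161 15:169 16:177 17:184 18:192 19:197 20:199 21:196 22:188 23:176 24:160 25:141 26:126 27:118 28:117 29:125 30:138 31:149 32:156 33:160 34:163 35:165 36:166 37:166 38:165 39:163 40:162 41:161 42:162 43:163 44:164 45:165 46:165 47:166 48:165 49:164 50:164 51:162 52:158 53:152 54:141 55:125 56:104 57:82 58:61 59:46 60:37 61:32 62:30 63:30 64:31 65:30 66:31 67:34 68:35 69:34 70:33 71:32 72:31 73:30 74:29
```

View pics/s4.png

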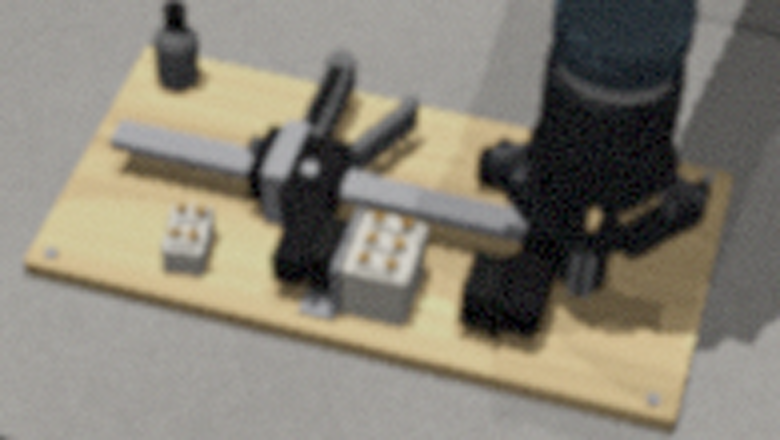

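```bash

python3 -m creep '[[0,-0.3,0,0,0,0],[0,-0.3,0,0,0,0],[0,-0.3,0,0,0,0],[0,-0.3,0,0,0,0],[0,-0.25,0,0,0,0],[0,-0.2,0,0,0,0],[0,0,0,0,0,0],[0,0,0,0,0,0]]' 1
python3 -c "
from h import *
go(26,118,32,'A')
for n in('top','scene'):
  s=bot.snapshot(n)
  prof(n,s,52,57,15,60);
s=bot.snapshot('wrist');cv2.imwrite('pics/w4.png',s['img'])
"
```

```text
t: 4.8
position: [0.5471, 0.1307, 0.0303]
ee_rot: [0.0, -0.106, 0.994, -0.0]
ft_force: [0.1, 1.5, -0.6]
finger_gap: -0.0002
t 4.8 tcp jig [ 24.3 100.9] 30.3 shift cm [-0.16  1.71 -0.17] turn [-0.001  0.    -0.005] F [0.4 1.4] -0.6 gap -0.0002 j [ 0.12  0.49 -0.29  0.79 -0.   -0.09]
top 52 57 15:208 16:215 17:221 18:226 19:230 20:232 21:232 22:230 23:227 24:218 25:208 26:199 27:199 28:205 29:212 30:218 31:222 32:222 33:221 34:217 35:211 36:202 37:183 38:159 39:132 40:104 41:79 42:61 43:51 44:44 45:43 46:43 47:44 48:46 49:47 50:48 51:48 52:47 53:46 54:45 55:44 56:43 57:42 58:43 59:43
scene 52 57 15:165 16:174 17:182 18:190 19:197 20:199 21:196 22:189 23:177 24:161 25:142 26:126 27:118 28:119 29:128 30:139 31:149 32:155 33:161 34:163 35:164 36:162 37:156 38:144 39:126 40:104 41:82 42:61 43:45 44:37 45:32 46:31 47:30 48:33 49:35 50:35 51:35 52:34 53:36 54:36 55:34 56:31 57:28 58:27 59:26
```

View pics/w4.png

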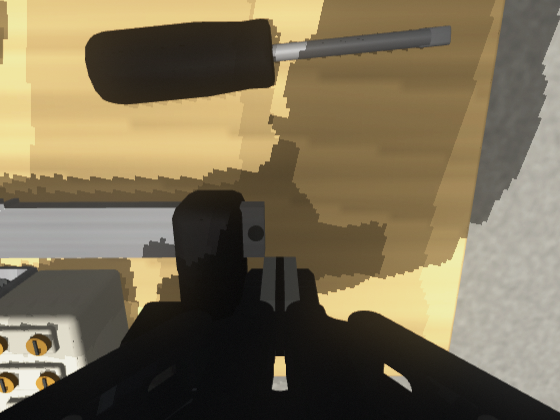

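```bash

python3 -c "
from h import *
s=bot.snapshot('top')
for x in (-40,-50,-60,-75): prof('top',s,x,56,-95,5,(-3,0,3))
prof('top bar',s,0,46,-170,-130)
s=bot.snapshot('scene')
for x in (-50,-65): prof('scene',s,x,56,-90,5,(-3,0,3))
"
```

```text
top -40 56 -95:220 -94:220 -93:220 -92:219 -91:219 -90:219 -89:218 -88:218 -87:217 -86:216 -85:215 -84:212 -83:209 -82:206 -81:202 -80:197 -79:190 -78:179 -77:165 -76:151 -75:136 -74:122 -73:109 -72:95 -71:81 -70:69 -69:59 -68:52 -67:48 -66:47 -65:50 -64:56 -63:65 -62:74 -61:84 -60:92 -59:97 -58:102 -57:111 -56:124 -55:138 -54:154 -53:170 -52:183 -51:193 -50:199 -49:203 -48:205 -47:206 -46:206 -45:204 -44:200 -43:197 -42:193 -41:188 -40:184 -39:179 -38:173 -37:166 -36:154 -35:143 -34:140 -33:141 -32:140 -31:142 -30:145 -29:144 -28:140 -27:140 -26:143 -25:148 -24:161 -23:180 -22:197 -21:207 -20:213 -19:217 -18:219 -17:219 -16:220 -15:220 -14:220 -13:220 -12:220 -11:220 -10:220 -9:220 -8:220 -7:220 -6:219 -5:218 -4:216 -3:214 -2:210 -1:206 0:203 1:201 2:200 3:200 4:200
top -50 56 -95:214 -94:214 -93:214 -92:214 -91:214 -90:214 -89:214 -88:214 -87:214 -86:214 -85:214 -84:214 -83:214 -82:214 -81:213 -80:210 -79:204 -78:195 -77:183 -76:166 -75:148 -74:131 -73:114 -72:97 -71:82 -70:69 -69:58 -68:52 -67:48 -66:47 -65:50 -64:56 -63:65 -62:76 -61:85 -60:92 -59:97 -58:102 -57:111 -56:124 -55:1
[... 3128 characters left out ...]
5 -88:196 -87:196 -86:196 -85:195 -84:195 -83:195 -82:195 -81:195 -80:195 -79:193 -78:189 -77:183 -76:171 -75:155 -74:135 -73:113 -72:91 -71:72 -70:55 -69:42 -68:36 -67:37 -66:42 -65:49 -64:57 -63:66 -62:74 -61:79 -60:79 -59:75 -58:70 -57:62 -56:56 -55:56 -54:64 -53:77 -52:93 -51:109 -50:122 -49:134 -48:145 -47:153 -46:159 -45:167 -44:174 -43:181 -42:186 -41:191 -40:194 -39:196 -38:197 -37:197 -36:196 -35:196 -34:196 -33:196 -32:196 -31:195 -30:194 -29:194 -28:193 -27:192 -26:190 -25:185 -24:178 -23:169 -22:159 -21:149 -20:138 -19:130 -18:123 -17:117 -16:111 -15:104 -14:96 -13:88 -12:82 -11:80 -10:86 -9:103 -8:125 -7:148 -6:168 -5:183 -4:191 -3:194 -2:196 -1:196 0:196 1:195 2:195 3:194 4:194
```

```bash

python3 -m creep '[[0,0.5,0,0,0,0],[0,1.5,-0.5,0,0,0],[0,0,-2.5,0,0,0],[0,0,-3,0,0,0],[0,0,-3,0,0,0],[0,0,-3,0,0,0],[0,-3,0,0,0,0.12],[0,-3,0,0,0,0.12]]' -1
python3 -c "
from h import *
go(-52,-60.5,90,'B')"
```

```text
t: 5.72
position: [0.5543, 0.0923, 0.1532]
ee_rot: [0.003, 0.015, 1.0, -0.0]
ft_force: [0.5, -0.5, 0.6]
finger_gap: 0.0852
t 5.72 tcp jig [23.1 61.8] 153.2 shift cm [  4.33 -13.69   6.3 ] turn [1.000e-02 1.000e-03 2.894e+00] F [ 0.3 -0.6] 0.6 gap 0.0852 j [ 0.05  0.38 -0.12  1.06 -0.    0.08]
```

```bash

T='python3 -m creep'
python3 -m creep '[[0.5,-1.5,0,0,0,0.121],[0.5,-1.5,0,0,0,0.121],[0.5,-1.5,0,0,0,0.121],[0.5,-1.5,0,0,0,0.121],[0,-1.5,0,0,0,0.121],[0,0,0,0,0,0.121],[0,0,0,0,0,0.121],[0,0,0,0,0,0.121]]' -1
python3 -m creep '[[0,0,0,0,0,0.121],[0,0,0,0,0,0.121],[0,0,0,0,0,0.121],[0,0,0,0,0,0.121],[0,0,0,0,0,0.121],[0,0,0,0,0,0.121],[0,0,0,0,0,0.121],[0,0,0,0,0,0.121]]' -1
python3 -m creep '[[0,0,0,0,0,0.121],[0,0,0,0,0,0.121],[0,0,0,0,0,0.121],[0,0,0,0,0,0.121],[0,0,0,0,0,0.121],[0,0,0,0,0,0.121],[0,0,0,0,0,0.121],[0,0,0,0,0,0.121]]' -1
python3 -c "
from h import *
go(-50,-59.5,90,'B')"
```

```text
t: 6.38
position: [0.5124, 0.0241, 0.1504]
ee_rot: [0.0, 0.481, 0.877, -0.0]
ft_force: [0.3, -0.7, -0.5]
finger_gap: 0.0856
t: 7.05
position: [0.5126, 0.0245, 0.1503]
ee_rot: [0.0, 0.833, 0.553, -0.0]
ft_force: [-0.2, -0.8, 0.4]
finger_gap: 0.0853
t: 7.72
position: [0.5126, 0.0245, 0.1503]
ee_rot: [0.0, 0.995, 0.102, -0.0]
ft_force: [0.9, -0.8, -0.0]
finger_gap: 0.0853
t 7.72 tcp jig [-32.3   4.5] 150.3 shift cm [-1.68  6.42  6.04] turn [ 0.001  0.    -0.013] F [ 0.7 -1. ] -0.0 gap 0.0853 j [-0.08  0.29 -0.25  1.02 -0.    2.86]
```

```bash

python3 -m creep '[[-0.3,1.1,0,0,0,-0.013],[-0.3,1.1,0,0,0,0],[-0.3,1.1,0,0,0,0],[-0.3,1.1,0.5,0,0,0],[-0.3,1.1,1.5,0,0,0],[-0.2,0.9,2,0,0,0],[0,0,2,0,0,0],[0,0,0,0,0,0]]' -1
python3 -c "
from h import *
go(-50,-59.5,24,'B')
s=bot.snapshot('wrist');cv2.imwrite('pics/w5.png',s['img'])
c=cam(s,bot.state())
for y in (-75,-57,-22): print(y,proj(c,tow(-50,y,56)))"
```

```text
t: 8.38
position: [0.5069, -0.0424, 0.0865]
ee_rot: [-0.001, 0.994, 0.11, -0.003]
ft_force: [-0.4, 0.5, -0.1]
finger_gap: 0.0857
t 8.38 tcp jig [-52.2 -59.6] 86.5 shift cm [0.26 0.01 6.25] turn [-0.003  0.006  0.004] F [-0.3  0.5] -0.1 gap 0.0857 j [-0.21  0.34 -0.36  0.87 -0.    2.71]
-75 [309.03710219 242.77970668]
-57 [274.44121708 242.60950021]
-22 [207.20669732 242.27871666]
```

View pics/w5.png

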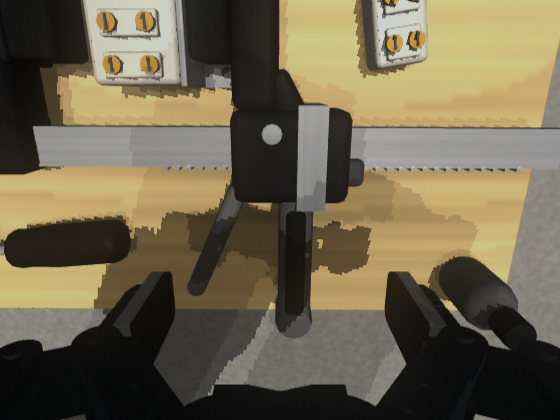

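The wrist view shows the handle at columns 278–312 and the released trigger from (235,190) to (195,290). The pads are clear at columns 175 and 387. The block's +y edge is at column 90 and the pad front at about 40. I'm descending to the grip.

```bash

python3 -m creep '[[0.2,0,1,0,0,0],[0,0,1,0,0,0],[0,0,1,0,0,0],[0,0,1,0,0,0],[0,0,1,0,0,0],[0,0,0.9,0,0,0],[0,0,0.3,0,0,0],[0,0,0,0,0,0]]' -1
python3 -c "
from h import *
go(-50,-59.5,24,'B')
s=bot.snapshot('wrist');cv2.imwrite('pics/w6.png',s['img'])"
```

```text
t: 9.1
position: [0.511, -0.0409, 0.0271]
ee_rot: [-0.0, 0.994, 0.111, -0.001]
ft_force: [-0.5, 0.3, -1.0]
finger_gap: 0.0855
t 9.1 tcp jig [-47.9 -59. ] 27.1 shift cm [-0.21  0.05  0.31] turn [-0.001  0.002  0.006] F [-0.5  0.4] -1.0 gap 0.0855 j [-0.2   0.42 -0.43  0.73  0.    2.71]
```

View pics/w6.png

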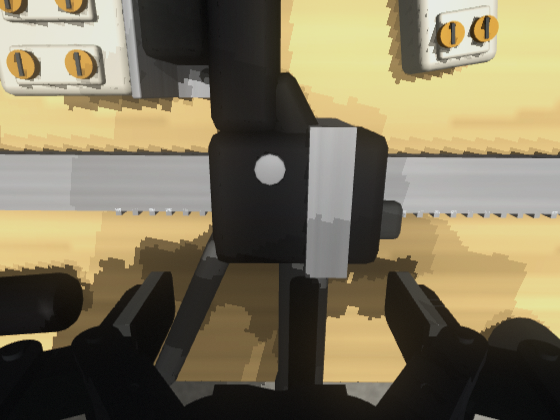

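The trigger runs between the open fingers, right of the left pad, and the handle lies between as well. Contact force is near zero. First squeeze.

```bash

python3 -m creep '[[-0.2,0,0.2,0,0,0],[0,0,0.1,0,0,0],[0,0,0,0,0,0],[0,0,0,0,0,0],[0,0,0,0,0,0],[0,0,0,0,0,0],[0,0,0,0,0,0],[0,0,0,0,0,0]]' 1
python3 -c "
from h import *
go(-50,-59.5,24,'B')
for n in('wrist','top','scene'):
  s=bot.snapshot(n);cv2.imwrite('pics/%s7.png'%n,s['img'])
  if n!='wrist': prof(n,s,52,57,18,60)
im=np.vstack([cv2.resize(cv2.imread('pics/top7.png')[165:265,180:360],None,fx=3,fy=3),cv2.resize(cv2.imread('pics/scene7.png')[150:250,210:390],None,fx=3,fy=3)])
cv2.imwrite('pics/c7.png',im)"
```

```text
t: 9.82
position: [0.5103, -0.044, 0.0261]
ee_rot: [0.003, 0.994, 0.11, -0.0]
ft_force: [-2.3, -4.3, 6.1]
finger_gap: 0.0289
t 9.82 tcp jig [-49.3 -61.8] 26.1 shift cm [-0.07 -0.23  0.21] turn [0.005 0.001 0.004] F [-3.2 -3.7] 6.1 gap 0.0289 j [-0.21  0.41 -0.44  0.72 -0.    2.71]
top 52 57 18:222 19:226 20:229 21:229 22:228 23:224 24:213 25:200 26:187 27:181 28:181 29:184 30:185 31:181 32:162 33:139 34:113 35:89 36:67 37:55 38:48 39:45 40:44 41:44 42:44 43:44 44:44 45:44 46:44 47:44 48:44 49:44 50:44 51:44 52:43 53:43 54:42 55:43 56:45 57:46 58:45 59:45
scene 52 57 18:192 19:198 20:200 21:198 22:190 23:178 24:162 25:144 26:129 27:123 28:127 29:138 30:149 31:154 32:153 33:143 34:126 35:104 36:80 37:58 38:44 39:37 40:35 41:34 42:35 43:37 44:38 45:38 46:37 47:37 48:37 49:37 50:36 51:34 52:31 53:30 54:30 55:29 56:28 57:29 58:27 59:26
```

View pics/wrist7.png

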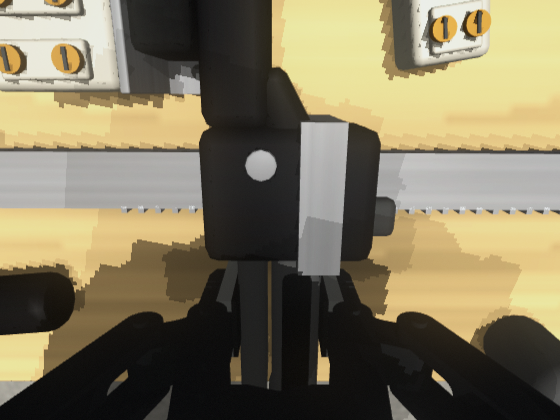

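View pics/c7.png

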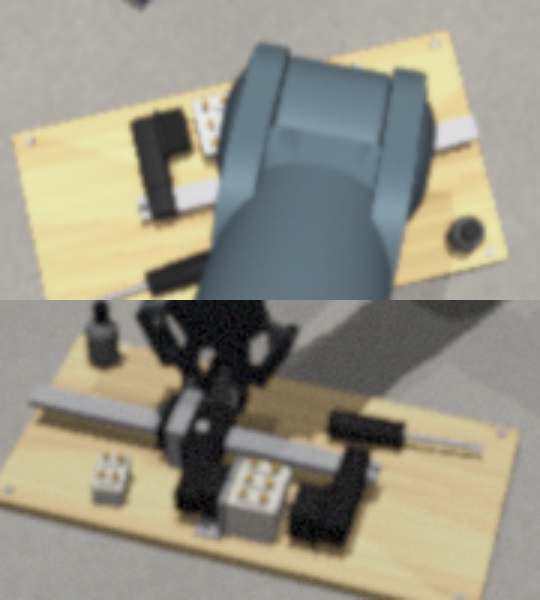

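Squeeze 1 worked: the finger gap is 29 mm with trigger and handle held together, and the pad advanced about 5 mm, leaving about 10 mm. I'll release and centre slightly.

```bash

python3 -m creep '[[0,0,0,0,0,0],[0,0,0,0,0,0],[0,0.1,-0.1,0,0,0],[0,0,0,0,0,0],[0,0,0,0,0,0],[0,0,0,0,0,0],[0,0,0,0,0,0],[0,0,0,0,0,0]]' -1
python3 -c "
from h import *
go(-50,-60.5,25,'B')
for n in('wrist','top','scene'):
  s=bot.snapshot(n);cv2.imwrite('pics/%s8.png'%n,s['img'])
  if n!='wrist': prof(n,s,52,57,18,45)
"
python3 -m creep '[[0,0,0,0,0,0],[0,0,0,0,0,0],[0,0,0,0,0,0],[0,0,0,0,0,0],[0,0,0,0,0,0],[0,0,0,0,0,0],[0,0,0,0,0,0],[0,0,0,0,0,0]]' 1
python3 -c "
from h import *
go(-50,-60.5,25,'B')
for n in('top','scene'):
  s=bot.snapshot(n);cv2.imwrite('pics/%s9.png'%n,s['img'])
  if n!='wrist': prof(n,s,52,57,18,45)
im=np.vstack([cv2.resize(cv2.imread('pics/top9.png')[165:265,180:360],None,fx=3,fy=3),cv2.resize(cv2.imread('pics/scene9.png')[150:250,210:390],None,fx=3,fy=3)])
cv2.imwrite('pics/c9.png',im)
"

```

```text
t: 10.63
position: [0.5105, -0.0426, 0.0264]
ee_rot: [0.0, 0.994, 0.111, 0.0]
ft_force: [1.4, 0.3, -0.0]
finger_gap: 0.0852
t 10.63 tcp jig [-48.8 -60.5] 26.4 shift cm [-0.12 -0.    0.14] turn [ 0.    -0.     0.006] F [ 1.4 -0. ] -0.0 gap 0.0852 j [-0.21  0.41 -0.44  0.72  0.    2.71]
top 52 57 18:222 19:226 20:229 21:229 22:228 23:224 24:213 25:200 26:187 27:181 28:182 29:184 30:185 31:181 32:163 33:139 34:115 35:90 36:68 37:56 38:48 39:44 40:44 41:44 42:44 43:44 44:45
scene 52 57 18:193 19:199 20:201 21:198 22:191 23:178 24:163 25:144 26:130 27:126 28:130 29:139 30:149 31:155 32:153 33:143 34:125 35:104 36:80 37:58 38:42 39:36 40:35 41:35 42:35 43:36 44:37
t: 11.45
position: [0.5099, -0.044, 0.0266]
ee_rot: [0.001, 0.994, 0.111, -0.001]
ft_force: [-3.2, -2.4, 5.2]
finger_gap: 0.0286
t 11.45 tcp jig [-49.7 -61.7] 26.6 shift cm [-0.03 -0.12  0.16] turn [0.003 0.001 0.005] F [-3.6 -1.7] 5.2 gap 0.0286 j [-0.21  0.41 -0.44  0.72 -0.    2.71]
top 52 57 18:222 19:226 20:229 21:229 22:227 23:223 24:207 25:184 26:157 27:125 28:95 29:73 30:58 31:48 32:45 33:44 34:44 35:44 36:43 37:43 38:44 39:44 40:44 41:44 42:43 43:43 44:43
scene 52 57 18:192 19:197 20:199 21:198 22:191 23:180 24:165 25:142 26:119 27:96 28:74 29:57 30:46 31:40 32:38 33:36 34:35 35:36 36:36 37:37 38:36 39:36 40:38 41:38 42:38 43:37 44:36
```

View pics/wrist8.png

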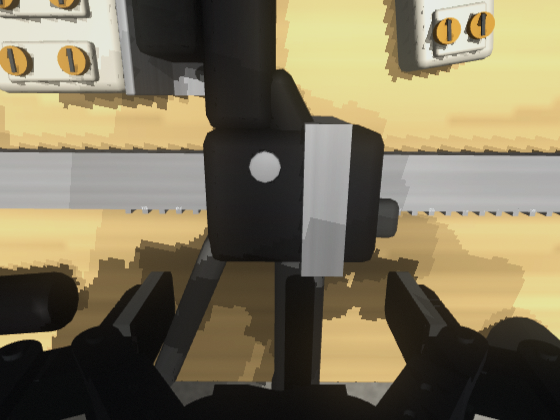

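View pics/c9.png

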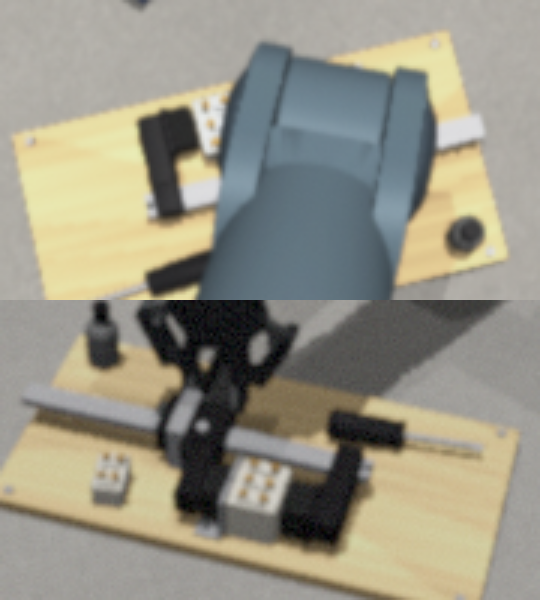

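After squeeze 2 both views show a sliver of 2–3 mm between pad and block, with no touch yet. Next comes squeeze 3, tracking the jaw back as well as the pad front.

```bash

cat >> h.py <<'E'
def edges(tag):
    for n in('top','scene'):
        s=bot.snapshot(n);cv2.imwrite(f'pics/{n}_{tag}.png',s['img'])
        prof(n,s,52,57,20,34)
        prof(n+' jawback',s,35,56,60,95,(-10,-5,0,5,10))
        if n=='top': prof(n+' barend',s,0,46,-225,-190,(-5,0,5))
    im=np.vstack([cv2.resize(cv2.imread(f'pics/top_{tag}.png')[165:265,180:360],None,fx=3,fy=3),cv2.resize(cv2.imread(f'pics/scene_{tag}.png')[150:250,210:390],None,fx=3,fy=3)])
    cv2.imwrite(f'pics/c_{tag}.png',im)
E
python3 -c "
from h import *
edges('s2')"
python3 -m creep '[[0,0,0,0,0,0],[0,0,0,0,0,0],[0,0,0,0,0,0],[0,0,0,0,0,0],[0,0,0,0,0,0],[0,0,0,0,0,0],[0,0,0,0,0,0],[0,0,0,0,0,0]]' -1
python3 -c "
from h import *
edges('r2');go(-50,-60.5,25,'B')"
python3 -m creep '[[0,0,0,0,0,0],[0,0,0,0,0,0],[0,0,0,0,0,0],[0,0,0,0,0,0],[0,0,0,0,0,0],[0,0,0,0,0,0],[0,0,0,0,0,0],[0,0,0,0,0,0]]' 1
python3 -c "
from h import *
edges('s3');go(-50,-60.5,25,'B')"
```

```text
top 52 57 20:229 21:229 22:228 23:223 24:207 25:184 26:157 27:125 28:95 29:73 30:57 31:47 32:45 33:44
top jawback 35 56 60:59 61:59 62:59 63:58 64:58 65:57 66:56 67:55 68:54 69:53 70:52 71:53 72:57 73:69 74:90 75:117 76:146 77:176 78:198 79:211 80:217 81:220 82:221 83:222 84:222 85:222 86:222 87:221 88:221 89:221 90:221 91:221 92:221 93:221 94:220
top barend 0 46 -225:172 -224:172 -223:172 -222:171 -221:171 -220:170 -219:169 -218:169 -217:169 -216:170 -215:173 -214:178 -213:186 -212:195 -211:205 -210:213 -209:216 -208:218 -207:220 -206:220 -205:220 -204:221 -203:221 -202:221 -201:221 -200:221 -199:221 -198:221 -197:221 -196:221 -195:221 -194:221 -193:221 -192:221 -191:221
scene 52 57 20:200 21:198 22:191 23:180 24:165 25:143 26:120 27:96 28:74 29:57 30:45 31:39 32:38 33:37
scene jawback 35 56 60:29 61:28 62:29 63:30 64:30 65:30 66:31 67:32 68:33 69:30 70:28 71:27 72:25 73:23 74:22 75:22 76:32 77:45 78:58 79:69 80:77 81:83 82:88 83:95 84:103 85:111 86:121 87:131 88:140 89:149 90:159 91:169 92:177 93:184 94:188
t: 12.32
position: [0.5105, -0.0426, 0.0264]
ee_rot: [0.0, 0.994, 0.111, 0.
[... 1856 characters left out ...]
2:220 -211:220 -210:220 -209:220 -208:220 -207:220 -206:220 -205:220 -204:220 -203:221 -202:221 -201:221 -200:221 -199:221 -198:221 -197:221 -196:221 -195:220 -194:220 -193:220 -192:220 -191:220
scene 52 57 20:202 21:198 22:188 23:173 24:152 25:125 26:96 27:69 28:49 29:38 30:35 31:35 32:35 33:35
scene jawback 35 56 60:31 61:30 62:30 63:30 64:31 65:30 66:29 67:26 68:24 69:26 70:31 71:41 72:54 73:66 74:76 75:83 76:88 77:93 78:99 79:108 80:117 81:125 82:135 83:144 84:154 85:163 86:172 87:180 88:186 89:189 90:191 91:192 92:192 93:192 94:192
t 13.18 tcp jig [-49.6 -61.8] 26.6 shift cm [-0.04 -0.13  0.16] turn [0.003 0.001 0.005] F [-2.7 -0.9] 5.0 gap 0.0289 j [-0.21  0.41 -0.44  0.72 -0.    2.71]
```

View pics/c_s3.png

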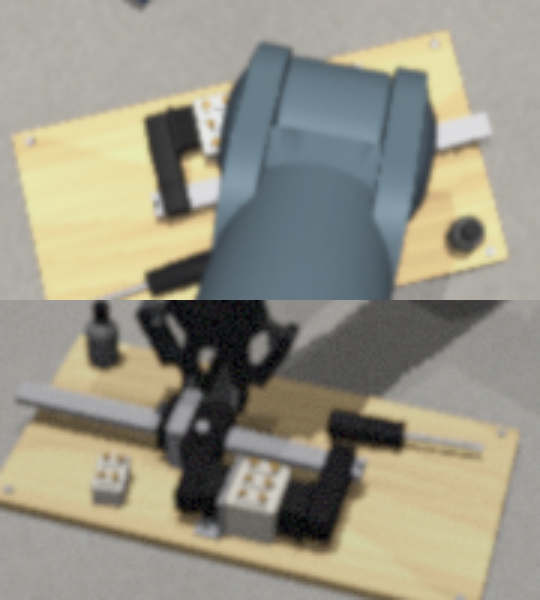

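```bash
python3 - <<'E'
from h import *
c=cam(bot.snapshot('top'))
def half(f,x,z,y0,y1,lo,hi):
    g=cv2.cvtColor(cv2.imread(f),cv2.COLOR_BGR2GRAY).astype(np.float32);ys=np.arange(y0,y1,.25)
    P=np.array([[proj(c,tow(x+d,y,z)) for y in ys] for d in (-6,0,6)]).astype(np.float32)
    v=cv2.remap(g,P[...,0],P[...,1],cv2.INTER_LINEAR).mean(0);L=(lo+hi)/2
    s=np.sign(v-L);i=np.where(s[1:]!=s[:-1])[0];return ys[i].tolist()
for f in('top7','top8','top9','top_s2','top_r2','top_s3'):
    print(f,'pad',half(f'pics/{f}.png',52,57,24,45,44,220),'jaw',half(f'pics/{f}.png',35,56,60,95,55,220),'bar',half(f'pics/{f}.png',0,46,-225,-195,171,220))
E
```

```text
top7 pad [33.25] jaw [81.75] bar [-206.25]
top8 pad [33.25] jaw [81.75] bar [-206.25]
top9 pad [26.75] jaw [75.5] bar [-212.25]
top_s2 pad [26.75] jaw [75.5] bar [-212.25]
top_r2 pad [26.75] jaw [75.5] bar [-212.0]
top_s3 pad [25.75] jaw [70.0] bar [-218.0]
```

In squeeze 2 the pad and jaw moved together, so there was no contact. In squeeze 3 the jaw moved 5.6 mm and the pad face only about 1 mm, so contact came in squeeze 3. Now the one extra squeeze, held.

```bash

python3 -m creep '[[0,0,0,0,0,0],[0,0,0,0,0,0],[0,0,0,0,0,0],[0,0,0,0,0,0],[0,0,0,0,0,0],[0,0,0,0,0,0],[0,0,0,0,0,0],[0,0,0,0,0,0]]' -1
python3 -c "
from h import *
go(-50,-60.5,25,'B');s=bot.snapshot('wrist');cv2.imwrite('pics/wr3.png',s['img']);s=bot.snapshot('top');prof('jb',s,35,56,64,78);prof('bar',s,0,46,-225,-205)"
python3 -m creep '[[0,0,0,0,0,0],[0,0,0,0,0,0],[0,0,0,0,0,0],[0,0,0,0,0,0],[0,0,0,0,0,0],[0,0,0,0,0,0],[0,0,0,0,0,0],[0,0,0,0,0,0]]' 1
python3 -m creep '[[0,0,0,0,0,0],[0,0,0,0,0,0],[0,0,0,0,0,0],[0,0,0,0,0,0],[0,0,0,0,0,0],[0,0,0,0,0,0],[0,0,0,0,0,0],[0,0,0,0,0,0]]' 1
python3 -c "
from h import *
edges('s4');go(-50,-60.5,25,'B');s=bot.snapshot('wrist');cv2.imwrite('pics/ws4.png',s['img'])"
```

```text
t: 13.9
position: [0.5105, -0.0426, 0.0263]
ee_rot: [0.0, 0.994, 0.111, 0.0]
ft_force: [1.3, 1.8, -0.5]
finger_gap: 0.0853
t 13.9 tcp jig [-48.8 -60.5] 26.3 shift cm [-0.12 -0.    0.13] turn [ 0.    -0.     0.006] F [1.7 1.5] -0.5 gap 0.0853 j [-0.21  0.41 -0.44  0.72  0.    2.71]
jb 35 56 64:54 65:53 66:52 67:54 68:61 69:72 70:96 71:123 72:152 73:178 74:199 75:211 76:217 77:221
bar 0 46 -225:172 -224:172 -223:172 -222:172 -221:172 -220:174 -219:178 -218:184 -217:192 -216:202 -215:210 -214:214 -213:217 -212:218 -211:219 -210:219 -209:219 -208:219 -207:219 -206:220
t: 14.67
position: [0.5098, -0.044, 0.0268]
ee_rot: [0.002, 0.994, 0.111, -0.001]
ft_force: [-3.6, -3.0, 6.4]
finger_gap: 0.0287
t: 15.33
position: [0.5098, -0.044, 0.0269]
ee_rot: [0.002, 0.994, 0.111, -0.001]
ft_force: [-2.9, -2.5, 6.5]
finger_gap: 0.0286
top 52 57 20:227 21:226 22:220 23:210 24:186 25:157 26:127 27:99 28:74 29:59 30:50 31:45 32:44 33:44
top jawback 35 56 60:53 61:58 62:70 63:91 64:119 65:149 66:177 67:199 68:212 69:218 70:221 71:223 72:223 73:223 74:223 75:223 76:223 77:223 78:222 79:222 80:222 81:222 82
[... 231 characters left out ...]
-211:220 -210:220 -209:220 -208:220 -207:219 -206:219 -205:219 -204:220 -203:220 -202:220 -201:220 -200:220 -199:220 -198:220 -197:220 -196:220 -195:220 -194:220 -193:220 -192:220 -191:220
scene 52 57 20:202 21:196 22:186 23:170 24:150 25:123 26:94 27:68 28:49 29:39 30:36 31:37 32:38 33:38
scene jawback 35 56 60:27 61:25 62:22 63:23 64:28 65:37 66:48 67:59 68:70 69:79 70:85 71:91 72:97 73:105 74:114 75:123 76:131 77:139 78:147 79:156 80:165 81:173 82:180 83:186 84:190 85:191 86:192 87:192 88:192 89:192 90:192 91:192 92:192 93:192 94:192
t 15.43 tcp jig [-49.8 -61.7] 26.8 shift cm [-0.02 -0.12  0.18] turn [0.003 0.002 0.005] F [-2.9 -0.9] 6.3 gap 0.0288 j [-0.21  0.41 -0.44  0.72 -0.    2.71]
```

View pics/c_s4.png

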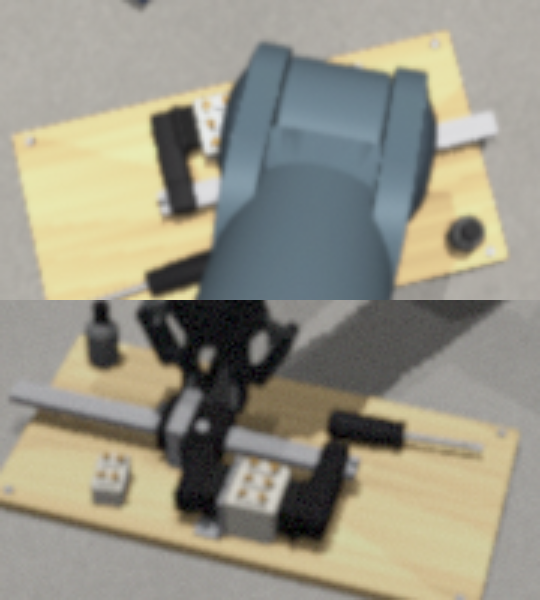

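View pics/ws4.png

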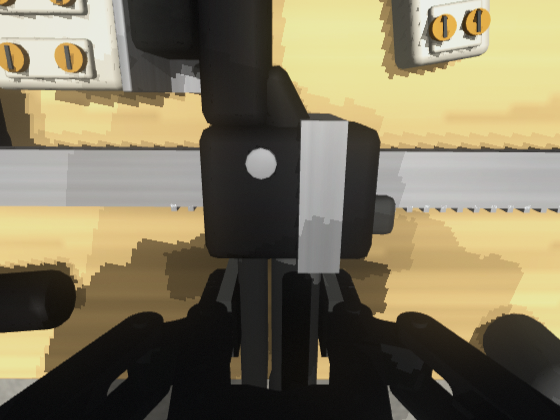

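The jaw moved another 5.6 mm to -y while the pad face stayed put. Trigger and handle are held together at a 28.7 mm gap, and the block sits square at (265,480) with nothing else moved. Handing in.

```bash
python3 -c "
from bench import bot
print(bot.finish_job())"
```

```text
the job is handed in; nothing more can be done
None
```

The block and bracket are clamped. I handed the job in at about 15.5 s with the trigger still held squeezed in; no verdict was reported.

- **Hand push:** I pushed the open jaw until its pad was about 15 mm short of the block (14.5 mm in the top view, 15.5 mm in the scene view).
- **Squeezes to contact:** This took three full squeezes. In squeeze 2 the pad and jaw moved together by about 6 mm, so there was no contact. In squeeze 3 the jaw moved 5.6 mm but the pad face only about 1 mm, so the pad met the block then.
- **Extra squeeze:** I gave one more full squeeze and held it. The jaw moved about 5.6 mm further while the pad face stayed where it was.

**Last checks:**
- The finger gap was 28.7 mm, the same as on every squeeze. I took that as the trigger at its stop, because I did not measure the trigger angle itself.
- The largest force component I read at the wrist was about 7 N.
- The block looked square, and the spare, screwdriver and bottle were where they started. I did not check the multimeter, tray or wrench in the last pictures; nothing I did went near them.

**Disagreement:** Early wrist-camera positions near the picture edge were up to 18 mm off the fixed cameras, probably from lens distortion. I used the top and scene cameras for the distances instead; they agreed to about 2 to 3 mm.

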